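# Bolt the hatch of a small-animal carrier

### The arm

A 6-joint arm with a two-finger parallel gripper is mounted at the origin on the work surface. World frame = base frame: x ahead of the robot, y to its left, z up, the work surface at z = 0. Lengths are in mm, angles in rad, forces in N, time in s.
With the tool pointing down it reaches from about 300 to 775 mm from the base axis. Payload 14.6 kg.
Tool frame: the origin (TCP) lies between the finger pads; the fingertips stand 17 mm ahead of it and the grasp point (between the pads) lies 2 mm behind it (manip.tip_reach is the distance from the TCP to the fingertips, in mm); z points along the fingers, y is the line along which they close (so a half turn about z gives the same grasp; the last joint's range is limited). The gripper opens to 94 mm and grips with 3 to 60 N. Pads are 16 mm wide; open, the fingers measure 119 mm over their backs; the gripper's body (75 mm by 177 mm) begins 78 mm behind the grasp point.
Start: joints at [-1.2, 0.3, 1.521, -0, 1.321, -0.067], TCP at [233.163, -498.121, 222.446] pointing down, gripper open.
Joint ranges: [-3.03, 3.03], [-0.79, 2.21], [0.23, 2.52], [-1.04, 4.18], [0, 3.07], [-2.55, 2.55]. Speed limits (rad/s): [2.22, 2.22, 2.57, 3.14, 3.14, 3.14].

### API

Orientations are given as [roll, pitch, yaw] about the fixed x, y, z axes, in that order (R = Rz(yaw) Ry(pitch) Rx(roll)).
In Python, from cell import manip, viewer gives the robot as it stands.
- The arm moves only by the tool apply_moves, never from a script. Its argument "moves" is a list of rows, each a list of 3 entries, a list of its own where there are three numbers: the shift along the tool's x, y, z each as a share of 0.25 m, from -1 to 1, then the turn, a rotation vector about the tool's x, y, z each as a share of pi rad, from -1 to 1, then the closure, from 0 (fully open) to 1 (shut). In form: [[[dx, dy, dz], [wx, wy, wz], grip], ...]. A call has 1 to 12 rows; each row is the pose to reach, as a shift and turn from the pose commanded when the call began, along the tool's axes at that moment, turning the shorter way round; what a row does not reach only later rows make up. A row lasts 1/12 s, in which the tool goes at most 41.7 mm and 7.16 degrees, less where a joint would pass 70% of its speed; a pose out of reach is approached as far as the arm can. A call with a number of a shift or a turn outside -1 to 1 is refused whole. A call with a gripper value outside its range is refused whole. The fingers move at their own pace and stop on an object; "squeeze" is the grip in N (left out, the last holds). Time passes only in rows, so rows that repeat a pose let the fingers close. It gives the time, the measured TCP pose, the force, the opening and the grip force at its end, in the units of the state.
- manip.read_state(): the state, without advancing time (a new reading comes with each control period).
- viewer.camera(name): name is "side" or "top" or "wrist"; returns the picture (384x512x3 uint8, blue, green, red); there is no depth.
- viewer.camera_info(name): a dict with "camera_matrix" (3x3 intrinsics, pixels), "R" (3x3) and "t" (3): a world point X has camera coordinates R X + t. Camera axes: x right, y down, z forward; pixel columns grow to the right and rows downward; lengths in mm; the calibration is good to about 2 mm. The wrist camera is an equidistant fisheye: a pixel r from the principal point sees the ray r / f radians off the axis. A picture is of the moment at which its call begins: read the wrist's pose just before it. camera_info takes no time and is no camera call; for the wrist camera it gives the pose at the moment of the call.
- manip.sign_off(): hands the job in; it is judged then, once.
The state is a dict: "clock": time; "joints": joint angles; "qd": joint speeds; "effort": joint torques, N m; "eef_pos": TCP position; "eef_rot": TCP orientation; "wrist_force": force on the tool from outside, world axes, zero at the start; "moment": the same for the moment, N m; "finger_gap": finger opening in mm; "finger_force": force on a finger pad.
Only numpy, scipy, OpenCV 4.12 (cv2) and the standard library are available. Lean on these libraries where they do the work, as an engineer would, in place of code of your own. Each camera call takes 0.05 s, during which the arm holds its last target. There are 200 camera calls.

### The job

Bolt the wire hatch of the small-animal carrier: press the long spring catch down with one fingertip and keep it down while the other finger pushes the bolt's upright tab along until the bolt is fully home in the keeper on the hatch. Then let go of both, so that the catch springs back up and locks the bolt. Nothing is to be picked up: leave the hatch shut and the dropper bottle, jar and blue bottle standing where they are.

Things in the scene. Friction and masses are not known exactly. Their poses are not given: they have to be found in the camera images.
- carrier: white plastic small-animal carrier, fixed to the bench, 240 (x) x 340 (y) x 150 mm high, turned about the vertical by up to 0.55 rad. Origin: centre of its underside; x across, y along its length, z up. Its -y end (y -170 to -25 mm) is a flat deck, top 150 mm above the origin, that carries the catch and the bolt side by side; a steel wire hatch covers the rest. All directions below are the carrier's. The bolt slides to +y, towards the hatch.
- catch_top (a point): centre of the top face of the spring catch: a dark steel paddle 24 mm wide (x) and 100 mm long (y), parallel to the bolt, with its centre at carrier x -31, y -115 mm. At rest its top is 30 mm above the deck. It moves straight down, staying level, 10 mm to its stop (top then 20 mm above the deck). A fingertip may press anywhere on it and slide along it.
- catch (a joint): how far the catch is pressed down, m: 0 up, 0.010 at the stop. Pressing takes 4 N at first and 9 N at the stop. Its tongue, 4 mm wide, stands in a comb on the side of the bolt; the bolt is free when the catch is down more than about 0.006, and let up midway the tongue drops into the next notch (every 12 mm) and stops the bolt, or rests under a tooth.
- bolt_tab (a point): centre of the top edge of the bolt's upright tab, a steel plate 26 mm wide (x), 8 mm thick (y), which rises from the bar to 55 mm above the deck. It stands at carrier x +27 mm (58 mm beside the middle line of the catch) and, with the bolt drawn back, at y -105 mm. Push its -y face. Behind the tab and beside it the bar and comb are no higher than 12 mm above the deck, so a finger at the height of the pressed catch clears them.
- bolt (a joint): how far the bolt has slid towards the hatch, m: about 0 drawn back, 0.037 fully home against its stop; up to 0.0015 at the start. Sliding takes about 2 N (plus speed drag). Home, its last notch lets the catch up with about 3 mm of play.
- keeper (a point): centre of the steel loop on the hatch edge that receives the bolt's nose (middle of the hole), at carrier x +27, y -8 mm, 6 mm above the deck; the loop's top is 18 mm above the deck. A guide strap 14 mm high spans the bar at carrier y -34 mm.
- hatch (a joint): angle of the wire hatch, rad: 0 shut, positive when lifted. It is hinged at the carrier's +y rim and shut from the start by its own weight.
- dropper_mid (a point): centre of a small amber dropper bottle, 24 mm in diameter, 55 mm high, standing loose on the carrier's deck beyond the bolt (on its +x side). Bystander.
- jar_mid (a point): centre of a clear sample jar with a white cap, 60 mm in diameter, 70 mm high, on the bench near the carrier. Bystander.
- spray_mid (a point): centre of a blue bottle with a white cap, 70 mm in diameter, 160 mm high, on the bench near the carrier. Bystander.

How it is judged (in metres and radians):
On the way, in this order (a step that is already met when the one before it is completed fails the run):
1. a finger holds the catch down while the bolt is still drawn back (value of joint catch above 0.005 m and contact force between the fingers and catch above 1 N and value of joint bolt below 0.006 m), for 0.04 s.
2. with the catch still held down by a finger, the bolt reaches its home position (value of joint catch above 0.004 m and contact force between the fingers and catch above 1 N and value of joint bolt above 0.033 m).
At the end, for the whole second after the job is handed in: The bolt is home (slid more than 33 of 37 mm), the catch has sprung back up (less than 3 mm down), the hatch is shut (under 0.04 rad) and each of the three bystanders is within 30 mm of where it stood (value of joint bolt above 0.033 m and value of joint catch below 0.003 m and value of joint hatch below 0.04 rad and distance of each of dropper_mid, jar_mid, spray_mid from where it was at the start of the episode below 0.03 m); the robot touches nothing.
It fails at once if a bystander is pushed away, knocked over or lifted (moved 30 mm or more) (distance of any of dropper_mid, jar_mid, spray_mid from where it was at the start of the episode above 0.03 m or angle between any of dropper_mid, jar_mid, spray_mid's own z axis and vertical above 0.6 rad).
It fails at once if the hatch is lifted (value of joint hatch above 0.15 rad).
It also fails if it takes over 35 s, if anything falls off the work surface, if the arm or the gripper's body presses on something with over 40 N, if the wrist force passes 120 N, or if a joint passes its speed limit or range.

## Working session

There is one attempt and no reset: what is moved stays moved. The work goes in short steps, Python scripts to look and compute and a tool call to move; the robot and the scene stay as the last step left them, time stands still between calls to the robot, and variables do not carry over. Pictures are saved under pics/ and viewed, at most 10 in all, crops included, and the job is handed in when it is done.

Besides the shell and the picture viewer there is one more tool, called after ">>>" in YAML: its name, and indented under it one key for each argument. apply_moves: Moves the arm, as the interface text tells. Shift numbers are shares of 0.25 m and turn numbers shares of pi rad, none past 1 either way. Its arguments: {"type":"object","properties":{"moves":{"type":"array"},"squeeze":{"type":"number"}},"required":["moves"]}

```bash
mkdir -p pics
python3 - <<'E'
from cell import manip, viewer
import cv2,numpy as np
print(manip.read_state(), manip.tip_reach)
for n in("top","side"):
    i=viewer.camera_info(n);print(n,i)
    cv2.imwrite(f"pics/{n}.png",viewer.camera(n))
a=np.hstack([cv2.imread("pics/top.png"),cv2.imread("pics/side.png")])
E
```

```text
{'clock': 0.0, 'joints': array([-1.19961115e+00,  3.00442142e-01,  1.52161241e+00,  3.32217688e-06,
        1.32072784e+00, -6.65987562e-02]), 'qd': array([ 0.00103234, -0.00080136,  0.00138929, -0.00039274,  0.00029046,
        0.0009589 ]), 'effort': array([ 5.19327496e-04, -5.31811953e+01, -3.52741134e+01,  7.08593940e-02,
        2.43858341e-02, -8.56647557e-05]), 'eef_pos': array([ 233.06642667, -497.88616566,  221.88896081]), 'eef_rot': array([-3.14040577e+00, -8.23872927e-05,  4.37783063e-01]), 'wrist_force': array([-0.28378167, -0.63113444,  0.44512304]), 'moment': array([-0.02634361,  0.00773988, -0.02211241]), 'finger_force': 0.0, 'finger_gap': 94.24060628176875} 17.0
top {'camera_matrix': array([[392.69407247,   0.        , 254.37934189],
       [  0.        , 392.69407247, 190.08711797],
       [  0.        ,   0.        ,   1.        ]]), 'R': array([[ 0.02898933, -0.99943341,  0.01710201],
       [-0.99680489, -0.03017857, -0.07395443],
       [ 0.07442865, -0.01490348, -0.99711497]]), 't': array([  62.05455217,  628.68921888, 1161.05600711])}
side {'camera_matrix': array([[483.05926319,   0.        , 250.2044221 ],
       [  0.        , 483.05926319, 190.42376553],
       [  0.        ,   0.        ,   1.        ]]), 'R': array([[ 0.98157969, -0.18954319,  0.02397281],
       [-0.08779023, -0.55892329, -0.82455905],
       [ 0.16968852,  0.80726584, -0.56526779]]), 't': array([-592.86082726,  230.81206153, 1070.92338211])}
```

View pics/top.png

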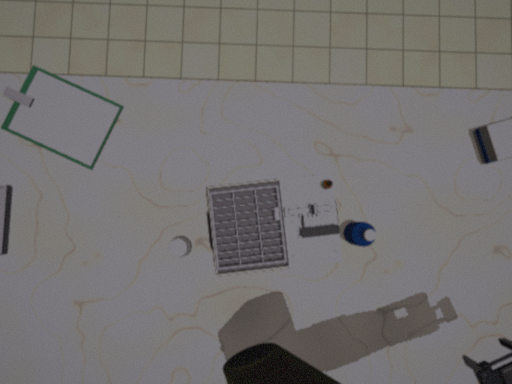

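View pics/side.png

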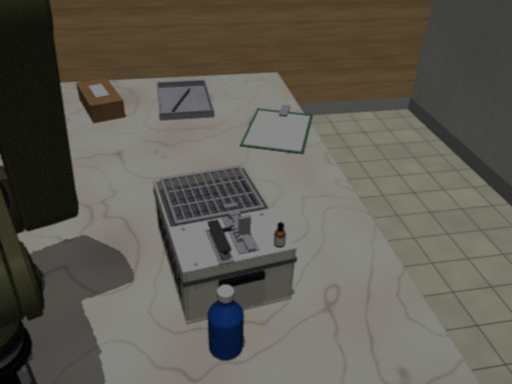

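The top view shows the carrier at about (210-340, 180-272), the catch as a dark bar near (320,230), the tab near (313,210), the dropper at (327,184) and the blue bottle at (360,233). The side view shows the catch near (219,238) and the tab near (245,227).

```bash
cat > h.py <<'E'
import numpy as np,cv2
from cell import manip,viewer
def ray(n,u,v):
    i=viewer.camera_info(n);K,R,t=i["camera_matrix"],i["R"],i["t"]
    return -R.T@t, R.T@np.linalg.solve(K,[u,v,1])
def onz(n,u,v,z):
    c,d=ray(n,u,v);return c+d*(z-c[2])/d[2]
def tri(a,b):
    (c1,d1),(c2,d2)=ray(*a),ray(*b)
    s=np.linalg.lstsq(np.c_[d1,-d2],c2-c1,rcond=None)[0]
    p,q=c1+d1*s[0],c2+d2*s[1];return (p+q)/2,np.linalg.norm(p-q)
E
python3 - <<'E'
from h import *
t=cv2.imread("pics/top.png");s=cv2.imread("pics/side.png")
for n,im,(x0,x1,y0,y1),z in(("top",t,(285,350,215,250),180),("side",s,(195,245,210,265),180)):
    m=(im[y0:y1,x0:x1].max(2)<70).astype(np.uint8)
    cs=cv2.findContours(m,0,1)[0]
    for c in cs:
        if cv2.contourArea(c)<40: continue
        r=cv2.minAreaRect(c);b=cv2.boxPoints(r)+[x0,y0]
        print(n,cv2.contourArea(c),r[0]+np.array([x0,y0]),b.round(1).tolist(),[onz(n,*p,z).round(1)[:2].tolist() for p in b])
# white cover of the carrier: deck corners by crop
a=cv2.resize(t[170:280,200:385],None,fx=4.3,fy=4.3,interpolation=2)
cv2.imwrite("pics/t2.png",a[:600,:800])
cv2.imwrite("pics/s2.png",cv2.resize(s[160:310,140:310],None,fx=4,fy=4,interpolation=2))
E
```

```text
top 80.0 [346.  232.5] [[343.0, 223.0], [349.0, 223.0], [349.0, 242.0], [343.0, 242.0]] [[535.8, -150.4], [536.3, -166.1], [487.1, -166.7], [486.6, -151.0]]
top 295.5 [319.77167892 228.73410606] [[299.0, 235.5], [302.0, 216.0], [340.5, 221.9], [337.5, 241.5]] [[500.1, -36.2], [550.9, -43.0], [538.4, -144.0], [487.6, -136.8]]
side 472.0 [223.3235321  238.79411888] [[207.0, 222.0], [229.8, 216.3], [239.6, 255.6], [216.8, 261.3]] [[497.7, -49.3], [548.0, -37.5], [547.4, -163.1], [502.0, -171.8]]
side 72.5 [239.  226.5] [[234.0, 219.0], [244.0, 219.0], [244.0, 234.0], [234.0, 234.0]] [[555.3, -48.2], [576.2, -51.6], [567.3, -100.6], [547.2, -97.3]]
```

View pics/t2.png

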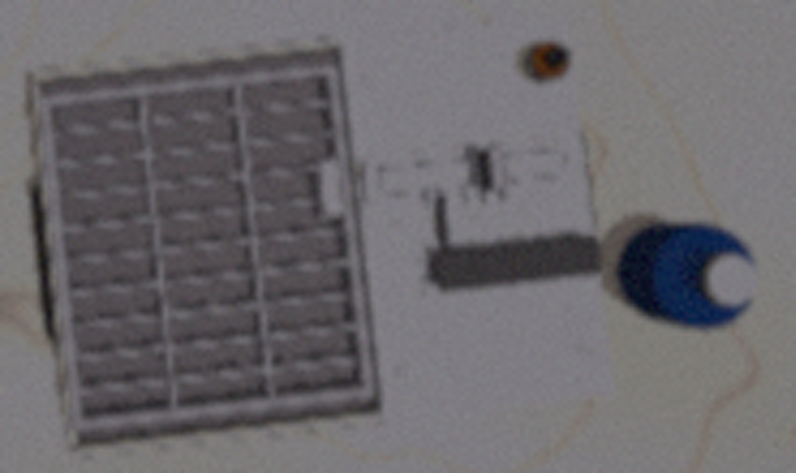

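View pics/s2.png

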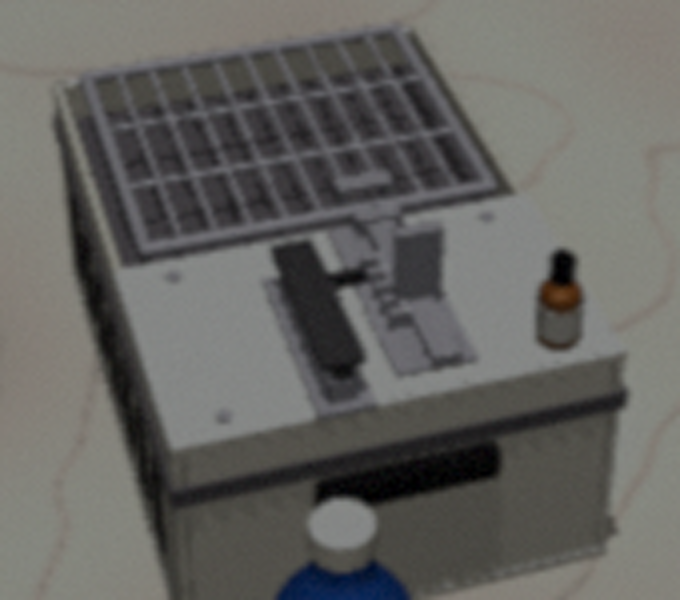

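The enlarged views give these full-image corners:
- **Catch, top view:** (300,228), (338.8,224.7), (339.5,233.3), (302.3,237.4).
- **Tab top edge, side view:** (238.8,218) to (250.3,216.5).
- **Deck's -y corners, side view:** (184,273) and (295.5,249).

Run:
```python
from h import *
T=[(300,228.1),(338.8,224.7),(339.5,233.3),(302.3,237.4)]
S=[(216.3,220.3),(230.5,248.8),(222,252.5),(208.8,221.8)]
P=[];
for n,L in(("top",T),("side",S)):
    p=np.array([onz(n,*q,180) for q in L])[:,:2];P.append(p)
    d=(p[0]-p[1]+p[3]-p[2]);print(n,p.round(1).tolist(),p.mean(0).round(1),"theta",np.arctan2(d[1],d[0])-np.pi/2)
print("tri",tri(("top",*np.mean(T,0)),("side",*np.mean(S,0))))
print("tab",onz("side",244.5,217.3,205),onz("side",238.8,218,205),onz("side",250.3,216.5,205))
for z,L,n in((150,[(335.6,200.2),(342.3,261.9)],"top"),(150,[(295.5,249),(183.5,273)],"side")):
    q=[onz(n,*a,z)[:2] for a in L];d=q[0]-q[1];print("deckcorners",n,np.round(q,1).tolist(),np.arctan2(d[1],d[0]))
# hatch rows: dropper, blue
print("dropper",onz("top",327,184,200),tri(("top",328,183.5),("side",280.5,224)))
print("blue cap",tri(("top",370,235.5),("side",225.5,290)))
```

```text
top [[519.4, -38.4], [531.1, -139.5], [508.9, -141.6], [495.5, -44.9]] [513.7 -91.1] theta 0.12596189130078161
side [[517.7, -46.7], [533.1, -140.8], [515.2, -148.8], [501.5, -49.3]] [516.9 -96.4] theta 0.14889551447525462
tri (array([515.71530582, -92.23163166, 175.14333785]), np.float64(4.298226328860388))
tab [572.05411264 -77.8030086  205.        ] [560.13214962 -78.25173492 205.        ] [584.30055919 -77.0542855  205.        ]
deckcorners top [[596.4, -137.0], [432.4, -157.1]] 0.12227936460130867
deckcorners side [[670.4, -129.6], [438.3, -161.6]] 0.13724164119021545
dropper [ 634.69805845 -103.03811302  200.        ] (array([ 638.57713253, -105.97270801,  200.85645162]), np.float64(5.2505301580442145))
blue cap (array([ 507.37821835, -228.07624935,  159.75416423]), np.float64(5.256618044228317))
```

>>> apply_moves:
  moves:
    - [[0.2,-0.1,-0.16],[0,0,-0.04],0.515]
    - [[0.904,-0.458,-0.16],[0,0,-0.402],0.515]
    - [[0.904,-0.458,-0.16],[0,0,-0.402],0.515]
    - [[0.904,-0.458,-0.16],[0,0,-0.402],0.515]
    - [[0.904,-0.458,-0.16],[0,0,-0.402],0.515]
    - [[0.904,-0.458,-0.16],[0,0,-0.402],0.515]
    - [[0.904,-0.458,-0.16],[0,0,-0.402],0.515]
    - [[0.904,-0.458,-0.16],[0,0,-0.402],0.515]
    - [[0.904,-0.458,-0.16],[0,0,-0.402],0.515]
    - [[0.904,-0.458,-0.16],[0,0,-0.402],0.515]
    - [[0.904,-0.458,-0.16],[0,0,-0.402],0.515]
    - [[0.904,-0.458,-0.16],[0,0,-0.402],0.515]

```text
clock: 1.1
eef_pos: [389.2, -298.6, 262.3]
eef_rot: [-3.141, -0.0, 1.698]
wrist_force: [0.1, -0.8, 0.3]
finger_gap: 45.4
finger_force: 0.0
```

>>> apply_moves:
  moves:
    - [[0.712,0.72,0.04],[0,0,0],0.515]
    - [[0.712,0.72,0.04],[0,0,0],0.515]
    - [[0.712,0.72,0.04],[0,0,0],0.515]
    - [[0.712,0.72,0.04],[0,0,0],0.515]
    - [[0.712,0.72,0.04],[0,0,0],0.515]
    - [[0.712,0.72,0.04],[0,0,0],0.515]
    - [[0.712,0.72,0.04],[0,0,0],0.515]
    - [[0.712,0.72,0.08],[0,0,0],0.515]
    - [[0.712,0.72,0.08],[0,0,0],0.515]

```text
clock: 1.85
eef_pos: [543.9, -98.9, 240.2]
eef_rot: [-3.139, -0.001, 1.699]
wrist_force: [-0.5, 0.4, -0.7]
finger_gap: 45.6
finger_force: 0.0
```

Run:
```python
from h import *
s=manip.read_state();print(s["clock"],s["eef_pos"],s["eef_rot"])
i=viewer.camera_info("wrist");print(i)
w=viewer.camera("wrist");d=viewer.camera("side")
cv2.imwrite("pics/w3.png",w)
cv2.imwrite("pics/s3.png",cv2.resize(d[140:290,140:340],None,fx=4,fy=4,interpolation=2))
```

```text
1.85 [543.94435962 -98.93581563 240.21336388] [-3.13885506e+00 -8.26329729e-04  1.69855799e+00]
{'camera_matrix': array([[297.31863964,   0.        , 258.52661962],
       [  0.        , 297.31863964, 192.10974015],
       [  0.        ,   0.        ,   1.        ]]), 'R': array([[ 0.99192251,  0.1268219 , -0.00243734],
       [ 0.12301592, -0.95711347,  0.26229923],
       [ 0.03093248, -0.26048034, -0.96498351]]), 't': array([-526.74669458, -193.44997949,  365.16471561])}
```

View pics/w3.png

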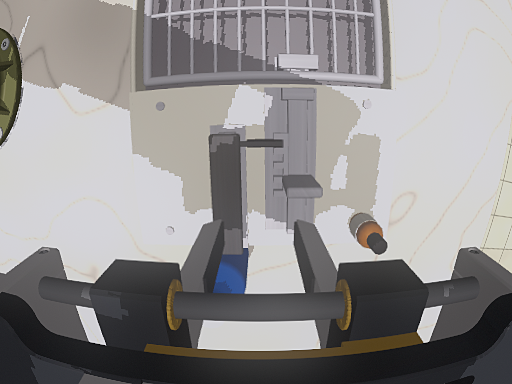

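View pics/s3.png

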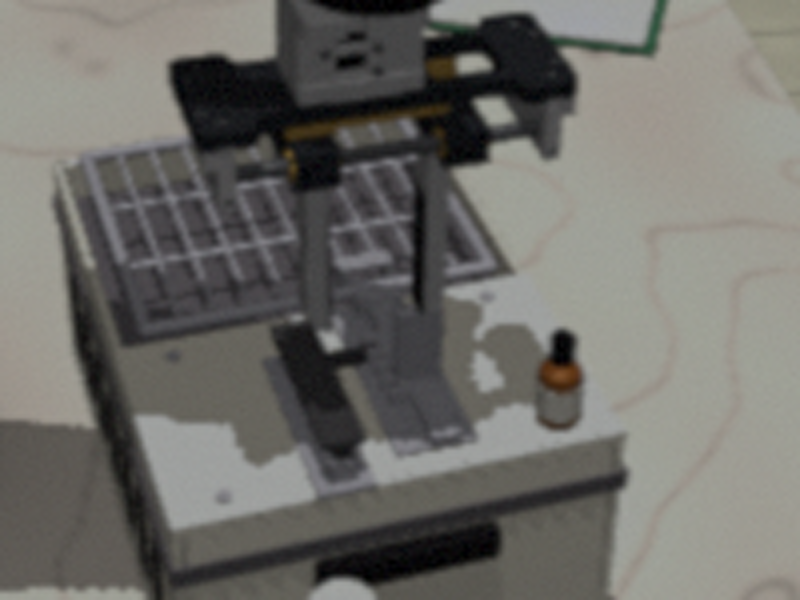

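The wrist view shows the catch's far-end top corners at about (209,138) and (240,136). The tab is near (283-322, 176-196), the fingertips are at about (213,224) and (302,224), and the dropper is well to the right. The side view shows the fingers in front of, and above, the catch and the tab.

Run:
```python
from h import *
i=viewer.camera_info("wrist");K,R,t=i["camera_matrix"],i["R"],i["t"];c=-R.T@t;print("cam",c)
s=manip.read_state();print(s["eef_pos"])
def f(u,v,z):
    a=np.array([u-K[0,2],v-K[1,2]])/K[0,0];r=np.hypot(*a)
    d=R.T@np.r_[a/r*np.sin(r),np.cos(r)];p=c+d*(z-c[2])/d[2]
    q=p-s["eef_pos"];th=1.6986
    return p.round(1),"tool xy",np.round([np.cos(th)*q[0]+np.sin(th)*q[1],np.sin(th)*q[0]-np.cos(th)*q[1]],1)
for n,u,v,z in(("catch farL",210,137,180),("catch farR",240,136,180),("L200",211,225,180),("R240",243,225,180),("tab",283,177,205),("tab",315,176,205),("tab",322,188,205),("tab",288,190,205),("tab low",322,196,205),("tipL",213,224,223),("tipR",303,224,223)):print(n,f(u,v,z))
w=cv2.imread("pics/w3.png");cv2.imwrite("pics/w4.png",cv2.resize(w[120:260,190:350],None,fx=4.2,fy=4.2,interpolation=2))
```

```text
cam [534.79098379 -24.07575537 403.4754432 ]
[543.95944369 -99.87098187 241.90582357]
catch farL (array([500.4, -46.3, 180. ]), 'tool xy', array([ 58.7, -36.4]))
catch farR (array([523., -43., 180.]), 'tool xy', array([ 59.1, -13.5]))
L200 (array([ 507.4, -116.9,  180. ]), 'tool xy', array([-12.2, -38.4]))
R240 (array([ 533.3, -113.4,  180. ]), 'tool xy', array([-12. , -12.3]))
tab (array([556.7, -65. , 205. ]), 'tool xy', array([33. , 17.1]))
tab (array([578.7, -61.4, 205. ]), 'tool xy', array([33.8, 39.3]))
tab (array([585.1, -69.2, 205. ]), 'tool xy', array([25.2, 44.7]))
tab (array([561.5, -73.6, 205. ]), 'tool xy', array([23.8, 20.7]))
tab low (array([586.2, -74.9, 205. ]), 'tool xy', array([19.4, 45.1]))
tipL (array([513.9, -98.1, 223. ]), 'tool xy', array([  5.5, -29.6]))
tipR (array([572.5, -90.7, 223. ]), 'tool xy', array([ 5.5, 29.5]))
```

View pics/w4.png

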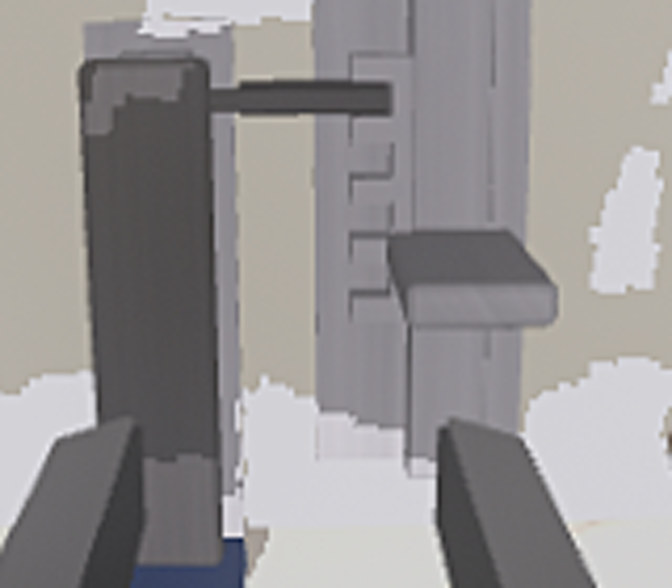

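The crop shows the tab's top as the bright strip at about (287-322, 188-197) in full-image pixels. Its -y face is about 10 mm ahead of the fingers, and a 3.5 mm shift in tool y centres both fingers.

>>> apply_moves:
  moves:
    - [[0,0.014,0.08],[0,0,0],0.515]
    - [[0,0.014,0.14],[0,0,0],0.515]
    - [[0,0.014,0.168],[0,0,0],0.515]
    - [[0,0.014,0.18],[0,0,0],0.515]
    - [[0,0.014,0.188],[0,0,0],0.515]
    - [[0,0.014,0.196],[0,0,0],0.515]
    - [[0,0.014,0.196],[0,0,0],0.515]
    - [[0,0.014,0.196],[0,0,0],0.515]

```text
clock: 2.62
eef_pos: [548.3, -98.8, 194.3]
eef_rot: [3.141, 0.001, 1.7]
wrist_force: [-2.9, -2.6, 5.6]
finger_gap: 45.8
finger_force: 2.5
```

>>> apply_moves:
  moves:
    - [[0,0,0.01],[0,0,0],0.515]
    - [[0,0,0.02],[0,0,0],0.515]
    - [[0,0,0.02],[0,0,0],0.515]
    - [[0,0,0.02],[0,0,0],0.515]

```text
clock: 2.95
eef_pos: [548.5, -98.7, 189.5]
eef_rot: [3.14, 0.001, 1.701]
wrist_force: [-3.7, -2.0, 7.0]
finger_gap: 45.5
finger_force: 3.7
```

>>> apply_moves:
  moves:
    - [[0,0,0.008],[0,0,0],0.515]
    - [[0,0,0.008],[0,0,0],0.515]
    - [[0.02,0,0.008],[0,0,0],0.515]
    - [[0.04,0,0.008],[0,0,0],0.515]
    - [[0.06,0,0.008],[0,0,0],0.515]
    - [[0.08,0,0.008],[0,0,0],0.515]
    - [[0.1,0,0.008],[0,0,0],0.515]
    - [[0.12,0,0.008],[0,0,0],0.515]
    - [[0.14,0,0.008],[0,0,0],0.515]
    - [[0.15,0,0.008],[0,0,0],0.515]
    - [[0.15,0,0.008],[0,0,0],0.515]

```text
clock: 3.87
eef_pos: [544.2, -61.6, 188.1]
eef_rot: [3.138, 0.002, 1.701]
wrist_force: [-0.2, -4.0, 7.6]
finger_gap: 45.5
finger_force: 4.1
```

>>> apply_moves:
  moves:
    - [[0.01,0,0],[0,0,0],0.515]
    - [[0.02,0,0],[0,0,0],0.515]
    - [[0.028,0,0],[0,0,0],0.515]
    - [[0.028,0,0],[0,0,0],0.515]
    - [[0.028,0,0],[0,0,0],0.515]

```text
clock: 4.28
eef_pos: [543.3, -55.0, 188.1]
eef_rot: [3.138, 0.002, 1.701]
wrist_force: [-0.4, -6.4, 7.9]
finger_gap: 45.4
finger_force: 4.3
```

>>> apply_moves:
  moves:
    - [[0.008,0,0],[0,0,0],0.515]
    - [[0.012,0,0],[0,0,0],0.515]
    - [[0.012,0,0],[0,0,0],0.515]

```text
clock: 4.53
eef_pos: [543.1, -53.2, 188.1]
eef_rot: [3.138, 0.004, 1.7]
wrist_force: [1.4, -14.4, 7.1]
finger_gap: 45.5
finger_force: 9.1
```

>>> apply_moves:
  moves:
    - [[0.008,0,0],[0,0,0],0.515]
    - [[0.008,0,0],[0,0,0],0.515]

```text
clock: 4.7
eef_pos: [543.0, -52.7, 188.2]
eef_rot: [3.138, 0.007, 1.699]
wrist_force: [1.8, -25.7, 6.0]
finger_gap: 45.3
finger_force: 15.6
```

Run:
```python
from h import *
cv2.imwrite("pics/w5.png",cv2.resize(viewer.camera("wrist")[60:260,170:370],None,fx=3,fy=3,interpolation=2))
```

```text
(no output)
```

View pics/w5.png

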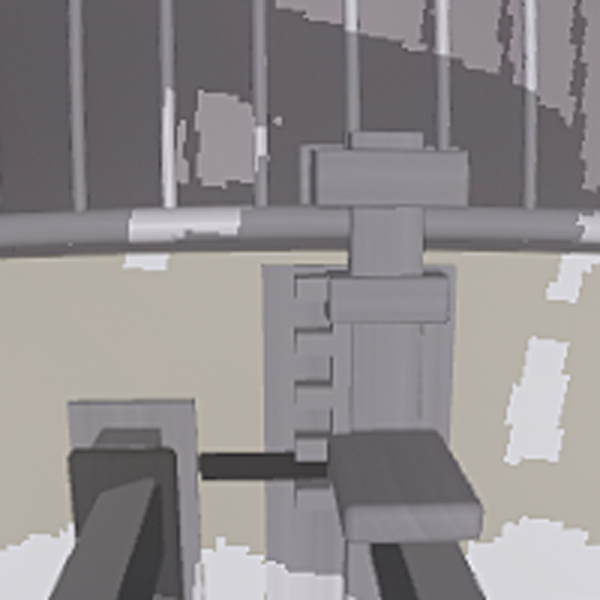

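The crop shows the bolt's nose through the keeper at about (385,140) and the tongue at the last notch at (310,465), so the bolt is against its stop. I'll ease the push and lift off.

>>> apply_moves:
  moves:
    - [[-0.01,0,0],[0,0,0],0.515]
    - [[-0.01,0,-0.02],[0,0,0],0.515]
    - [[-0.01,0,-0.04],[0,0,0],0.515]
    - [[-0.01,0,-0.06],[0,0,0],0.515]
    - [[-0.04,0,-0.1],[0,0,0],0.515]
    - [[-0.06,0,-0.2],[0,0,0],0.515]
    - [[-0.06,0,-0.32],[0,0,0],0.515]
    - [[-0.06,0,-0.32],[0,0,0],0.515]
    - [[-0.06,0,-0.32],[0,0,0],0.515]

```text
clock: 5.5
eef_pos: [544.4, -64.3, 268.3]
eef_rot: [3.138, 0.001, 1.701]
wrist_force: [0.5, -0.5, -0.6]
finger_gap: 45.5
finger_force: 0.0
```

Run:
```python
from h import *
cv2.imwrite("pics/w6.png",cv2.resize(viewer.camera("wrist")[60:260,170:370],None,fx=3,fy=3,interpolation=2))
```

```text
(no output)
```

View pics/w6.png

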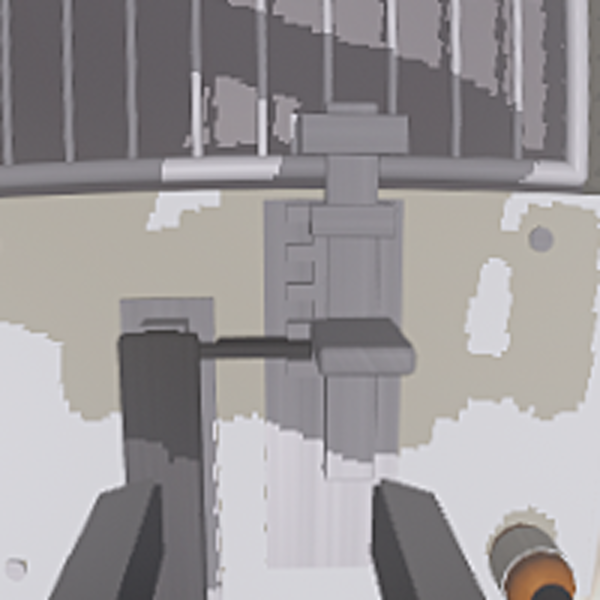

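The crop shows the bolt's nose still in the keeper at about (352,130). The tongue sits beside the tab in the end notch, and the dropper is untouched. I'll check the catch height from where its far end appears.

Run:
```python
from h import *
i=viewer.camera_info("wrist");K,R,t=i["camera_matrix"],i["R"],i["t"]
for z in(180,175,170):
  for X in((500.4,-46.3,z),(523,-43,z)):
    p=R@np.array(X)+t;r=np.hypot(p[0],p[1]);a=np.arctan2(r,p[2])*K[0,0]/r
    print(z,((p[:2]*a+K[:2,2]-[170,60])*3).round(1))
```

```text
180 [121.8 347.2]
180 [200.9 345.7]
175 [124.5 343.7]
175 [202.1 342.1]
170 [127.  340.2]
170 [203.3 338.6]
```

```bash
python3 -c "
from cell import manip
print(manip.sign_off())"
```

```text
the job is handed in; nothing more can be done
None
```

I handed the job in at about 5.5 s: the bolt is fully home in the keeper, the catch looks sprung back up and locking it, the hatch looks shut, and the robot touches nothing; I did not re-measure the bystanders, and sign-off returned no verdict.

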